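# Grade cork ball stoppers on a sizing ramp

## Robot

A 7-joint arm with a two-finger parallel gripper is mounted at the origin on a cart in front of the work surface, level with it; the furniture and walls round the work are solid. World frame = base frame: x ahead of the robot, y to its left, z up, the work surface at z = 0. Lengths are in m, angles in rad, forces in N, time in s.
With the tool pointing down it reaches from about 0.4 to 0.75 m from the base axis. Payload 19.5 kg.
Tool frame: the origin (TCP) lies at the very end of the fingers, on their centre line; the grasp point (between the pads) lies 19 mm behind it; z points along the fingers, y is the line along which they close (so a half turn about z gives the same grasp; the last joint's range is limited). The gripper opens to 85 mm and grips with 20 to 120 N. Pads are 22 mm wide; open, the fingers measure 114 mm over their backs; the gripper's body (76 mm by 85 mm) begins 54 mm behind the grasp point. The pads swing forward as they close: fully open they stand 13 mm farther back than shut.
Start: joints at [-1.246, 0.707, -0.028, 1.485, 0.022, 0.951, -0.075], TCP at [0.206, 0.537, 0.231] pointing down, gripper open.
Joint ranges: [-2.71, 2.71], [-0.32, 2.16], [-1.57, 1.52], [0, 2.45], [-1.46, 4.6], [0, 2.02], [-2.83, 2.83]. Speed limits (rad/s): [1.89, 1.89, 2.57, 2.57, 3.01, 3.01, 3.01].

## Interface

Orientations are given as a unit quaternion [x, y, z, w].
In Python, from workcell import manip gives the robot as it stands.
- The arm moves only by the tool arm_command, never from a script. Its argument "rows" is a list of rows, each an object with "travel": the shift along the tool's x, y, z normalised to -1 to 1, where 1 is 0.1 m, a list of three; "rotation": the turn, a rotation vector about the tool's x, y, z normalised to -1 to 1, where 1 is 60 degrees, a list of three. A call has 1 to 5 rows; each row is the pose to reach, as a shift and turn from the pose commanded when the call began, along the tool's axes at that moment; what a row does not reach only later rows make up. A row lasts 1/12 s, in which the tool goes at most 41.7 mm and 7.16 degrees, less where a joint would pass 70% of its speed; a pose out of reach is approached as far as the arm can. A call with a number of a shift or a turn outside -1 to 1 is refused whole. A call with a gripper value outside its range is refused whole. "fingers" is the finger opening in mm, from 0 to 85.4, set as the call begins (left out, the last holds). The fingers move at their own pace and stop on an object; "force" is the grip in N (left out, the last holds). Time passes only in rows, so rows that repeat a pose let the fingers close. It gives the time, the measured TCP pose, the force, the opening and the grip force at its end, in the units of the state.
- manip.read_state(): the state, without advancing time (a new reading comes with each control period).
- manip.capture(name): name is "side" or "top"; returns the picture (480x640x3 uint8, red, green, blue); there is no depth.
- manip.calibration(name): a dict with "mtx" (3x3 intrinsics, pixels), "rvec" (rotation vector, rad) and "tvec" (3), from world to camera coordinates, as OpenCV has them. Camera axes: x right, y down, z forward; pixel columns grow to the right and rows downward; lengths in m; the calibration is good to about 2 mm. A picture is of the moment at which its call begins. calibration takes no time and is no camera call.
- manip.hand_in(): hands the job in; it is judged then, once.
Trained networks look in the newest picture that a camera, given by its name, has taken for a name from the list of things; names that differ only in an ending like _2 or _b are one class to them, and where a whole thing is asked for, a point or a joint stands for the part that bears it (a point fixed in the world has none). Each returns a list of dicts, best first, with "score" (0 to 1); they miss things now and then, are a little off and sometimes report something else, mostly with a low value. They report only what shows in the picture. A call takes as long as a camera call. They do not tell look-alikes from the thing itself.
- manip.outline_of(camera, name): "region" (480x640 bool, what is visible of it) and "point" ([column, row] in pixels, amid what is visible of it).
The state is a dict: "time_s": time; "joint_pos": joint angles; "qvel": joint speeds; "joint_torque": joint torques, N m; "eef_pos": TCP position; "tcp_rot": TCP orientation; "contact_force": force on the tool from outside, world axes, zero at the start; "torque": the same for the moment, N m; "grip_width": opening from 0.0 (shut) to 1.0 (fully open); "grasp_force": force on a finger pad.
Only numpy, scipy, OpenCV 4.12 (cv2) and the standard library are available. Lean on these libraries where they do the work, as an engineer would, in place of code of your own. Each camera call takes 0.05 s, during which the arm holds its last target. There are 200 camera calls.

## Task

Grade the three cork ball stoppers: first slide the catch that props up the tipping tray's paddle fully aside, pushing its upright knob; it opens to one side only and a hidden stop blocks the other, so feel for it and never force it. Then press the paddle slowly and smoothly all the way down, so that the tray tips and every ball rolls down the ramp and lodges in the hole of its size, and let the tray come back down. Leave the catch open, and the wine glass, the votive glass and the steel cup undisturbed.

Things in the scene. Friction and masses are not known exactly. Their poses are not given: they have to be found in the camera images.
- grader: Fixed wooden ball grader, 650 x 150 mm, turned up to 12 degrees. Origin on the worktop under the middle of the tray's hinge axis (131 mm up, along grader x). The tray reaches 279 mm from it to grader +y; the ramp falls to grader -y (342 mm), walls 177 mm high at the hinge, 125 at the end. Paddle and catch are on its -x (robot) side. Stepped ledges let each ball drop by itself into its bay.
- tray (a joint): Tipping tray's hinge: 0 rad level (its weight returns it there when let go), 0.5 rad fully tipped, tail up. Low ridges hold the balls until it stands at about 0.15 to 0.45 rad; they need about 2 s to run down. Tipped at 0.3 to 1 rad/s the balls find their holes; much faster they may jump past, and 2.5 rad/s or more counts as throwing them.
- paddle (a point): Centre of the top of the wooden press paddle (64 mm along grader x, 50 along y, 8 thick; top 146 mm over the worktop when level), at grader x -130, y -90 mm, on a steel arm from the tray's hinge. Fully pressed it is tilted 0.5 rad, 43 mm lower and 18 mm nearer the hinge (+y), at a rigid stop. Pressing takes 6 to 15 N. The catch under it blocks it.
- catch (a joint): Sliding catch under the paddle, m along grader y. Starts within 8 mm of 0 (paddle propped); ends of travel +0.055 and -0.055; paddle free beyond 0.045 either way. About 2 N of friction; stays where left. A rigid stop hidden in the cover at one end of its bar lets it go only 12 mm from 0 to that side; to the other it runs fully. The blocked side varies.
- knob (a point): Upright knob of the catch: steel rod of 18 mm diameter with a 22 mm wooden head, 96 to 122 mm over the worktop. This point: middle of the head, 109 mm over the worktop, at grader x -200 mm, y -90 mm plus the catch's value; axes as the grader's. Push its head along grader +y or -y. More than 45 N on it is forcing it.
- ball_small: Cork ball stopper of 54 mm diameter, lying in the tray.
- ball_medium: Cork ball stopper of 72 mm diameter, lying in the tray.
- ball_large: Cork ball stopper of 92 mm diameter, lying in the tray. The order of the three balls along the tray varies.
- ball_small_center (a point): Centre of the 54 mm ball (its body origin lies on its surface and turns as it rolls).
- ball_medium_center (a point): Centre of the 72 mm ball (its body origin lies on its surface and turns as it rolls).
- ball_large_center (a point): Centre of the 92 mm ball (its body origin lies on its surface and turns as it rolls).
- hole_small (a point): Centre of the mouth of the round 46 mm hole in the floor of the small bay, 24 mm over the worktop, at grader y -50 mm; z up. The small ball lodged in it has its centre 14 mm above this point.
- hole_medium (a point): Centre of the mouth of the round 60 mm hole in the floor of the medium bay, 24 mm over the worktop, at grader y -158.5 mm; z up. The medium ball lodged in it has its centre 20 mm above this point.
- hole_large (a point): Centre of the mouth of the round 72 mm hole in the floor of the large bay, 24 mm over the worktop, at grader y -277 mm; z up. The large ball lodged in it has its centre 29 mm above this point.
- glass: Wine glass, 81 mm wide, 202 mm tall, standing behind the grader. Origin at the middle of its underside. Leave alone.
- votive: Low votive glass, 74 mm wide, 43 mm tall, on the robot's side of the tray. Origin under its middle. Leave alone.
- jigger: Steel cup with handle, 58 x 79 x 92 mm, on the robot's side near the ramp's lower end. Origin under its middle. Leave alone.
Not all that is in view belongs to the job. Leave any pink look-alike of the ball_large alone. Leave any yellow look-alike of the ball_small alone.

How it is judged:
On the way, in this order (a step that is already met when the one before it is completed fails the run):
1. the catch is slid fully aside, the tray still level ((value of joint catch above 0.045 m or value of joint catch below -0.045 m) and value of joint tray below 0.1 rad), for 0.2 s.
2. the tray is tipped fully by its paddle (value of joint tray above 0.42 rad), for 0.1 s.
At the end, for the whole second after the job is handed in: Each ball rests in the hole of its size (centre within 12 mm of the hole's centre seen from above and sunk to within 6 mm of full depth), the catch is still slid aside by more than 45 mm, and the tray is back down (below 0.06 rad) (horizontal distance between ball_small_center and hole_small below 0.012 m and z of ball_small_center in the frame of hole_small below 0.02 m and linear speed of each of ball_small, ball_medium, ball_large below 0.03 m/s and horizontal distance between ball_medium_center and hole_medium below 0.012 m and z of ball_medium_center in the frame of hole_medium below 0.026 m and horizontal distance between ball_large_center and hole_large below 0.012 m and z of ball_large_center in the frame of hole_large below 0.035 m and (value of joint catch above 0.045 m or value of joint catch below -0.045 m) and value of joint tray below 0.06 rad); the robot touches nothing.
It fails at once if the catch's knob is forced (more than 45 N) (contact force between anything else and catch_c4 above 45 N or contact force between anything else and catch_c5 above 45 N).
It fails at once if the tray is thrown up (faster than 2.5 rad/s) (velocity of joint tray above 2.5 rad/s).
It fails at once if the wine glass, the votive glass or the steel cup is moved by more than 30 mm or tipped over (distance of any of glass, votive, jigger from where it was at the start of the episode above 0.03 m or angle between any of glass, votive, jigger's own z axis and vertical above 0.5 rad).
It also fails if it takes over 56 s, if anything falls off the work surface, if the arm or the gripper's body presses on something with over 40 N, if the wrist force passes 120 N, or if a joint passes its speed limit or range.

## Working session

There is one attempt and no reset: what is moved stays moved. The work goes in short steps, Python scripts to look and compute and a tool call to move; the robot and the scene stay as the last step left them, time stands still between calls to the robot, and variables do not carry over. Pictures are saved under pics/ and viewed, at most 10 in all, crops included, and the job is handed in when it is done.

Besides the shell and the picture viewer there is one more tool, called after "Call:" as name(argument=value, ...) on one line, values as JSON. arm_command: Moves the arm, as the interface text tells. Scaled input: -1 to 1 covers 0.1 m each way for a shift and 60 degrees each way for a turn. Its arguments: {"type":"object","properties":{"rows":{"type":"array"},"fingers":{"type":"number"},"force":{"type":"number"}},"required":["rows"]}

```bash
mkdir -p pics
python3 - <<'E'
from workcell import manip
import cv2,numpy as np
s=manip.read_state();print({k:np.round(v,3).tolist() for k,v in s.items()})
for c in("side","top"):
    im=manip.capture(c);cv2.imwrite(f"pics/{c}0.png",im[:,:,::-1])
    k=manip.calibration(c);print(c,{a:np.round(b,4).tolist() for a,b in k.items()})
    for n in("grader","paddle","knob","catch","glass","votive","jigger"):
        for r in manip.outline_of(c,n)[:2]:
            y,x=np.nonzero(r["region"]);print(n,round(r["score"],2),np.round(r["point"],1),x.min(),x.max(),y.min(),y.max(),len(x))
E
```

```text
{'time_s': 0.0, 'joint_pos': [-1.246, 0.707, -0.028, 1.485, 0.022, 0.951, -0.075], 'qvel': [-0.001, -0.0, 0.0, -0.0, -0.001, -0.001, -0.001], 'joint_torque': [-0.0, -88.323, 1.234, -23.617, 0.017, 0.007, -0.0], 'eef_pos': [0.206, 0.536, 0.231], 'tcp_rot': [0.182, 0.983, -0.001, -0.0], 'contact_force': [-0.931, 0.224, 0.354], 'torque': [-0.051, -0.025, 0.02], 'grasp_force': 0.0, 'grip_width': 1.0}
side {'mtx': [[523.2965, 0.0, 317.5876], [0.0, 523.2965, 233.8729], [0.0, 0.0, 1.0]], 'rvec': [2.5967, -0.2953, 0.0912], 'tvec': [-0.5829, 0.2101, 1.3801]}
grader 0.74 [331.3 284.7] 255 391 134 382 18494
grader 0.24 [337.5 175. ] 320 352 159 191 846
paddle 0.97 [326.7 208.8] 286 363 136 273 2807
paddle 0.55 [328.4 285.7] 256 390 136 381 18341
knob 0.69 [282.9 278.6] 264 302 264 302 783
knob 0.37 [282.3 198.8] 268 291 187 209 446
catch 0.64 [283.7 278.8] 264 302 264 302 767
glass 0.55 [380.8 204. ] 365 398 170 230 1285
votive 0.71 [279.9 198.2] 267 291 186 208 458
jigger 0.85 [286.7 364.4] 276 299 352 382 615
top {'mtx': [[575.3143, 0.0, 310.5725], [0.0, 575.3143, 236.0617], [0.0, 0.0, 1.0]], 'rvec': [2.1201, -2.1351, 0.1851], 'tvec': [0.0208, 0.6335, 1.2718]}
grader 0.69 [337.8 242.5] 169 459 174 333 26433
grader 0.34 [263.9 220.5] 169 353 173 289 5231
paddle 0.91 [266.2 218. ] 169 351 173 289 5100
knob 0.89 [333.4 299.3] 311 359 287 316 612
catch 0.85 [333.5 296.5] 311 359 288 315 676
catch 0.68 [336.4 240.9] 170 459 175 333 26035
glass 0.9 [266.7 159.2] 249 287 131 183 1580
glass 0.68 [330.5 294.9] 310 359 272 315 701
votive 0.93 [216.3 281.3] 201 232 265 295 768
jigger 0.88 [437.7 312.8] 421 453 292 324 786
```

Run:
```python
import cv2
a=cv2.imread("pics/side0.png")[120:400,230:430];b=cv2.imread("pics/top0.png")[120:345,160:470]
cv2.imwrite("pics/a.png",cv2.resize(a,None,fx=2.1,fy=2.1,interpolation=2)[:600]);cv2.imwrite("pics/b.png",cv2.resize(b,None,fx=2.5,fy=2.5,interpolation=2))
```

```text
(no output)
```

View pics/a.png

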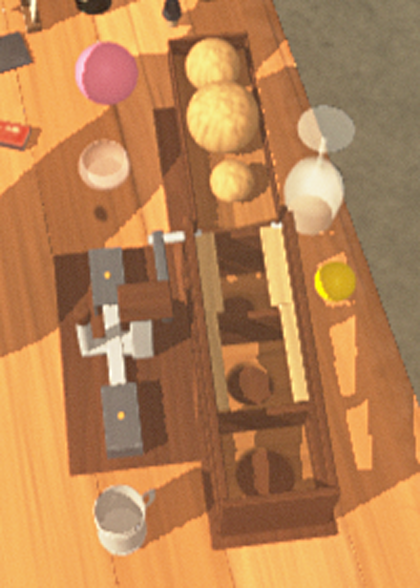

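View pics/b.png

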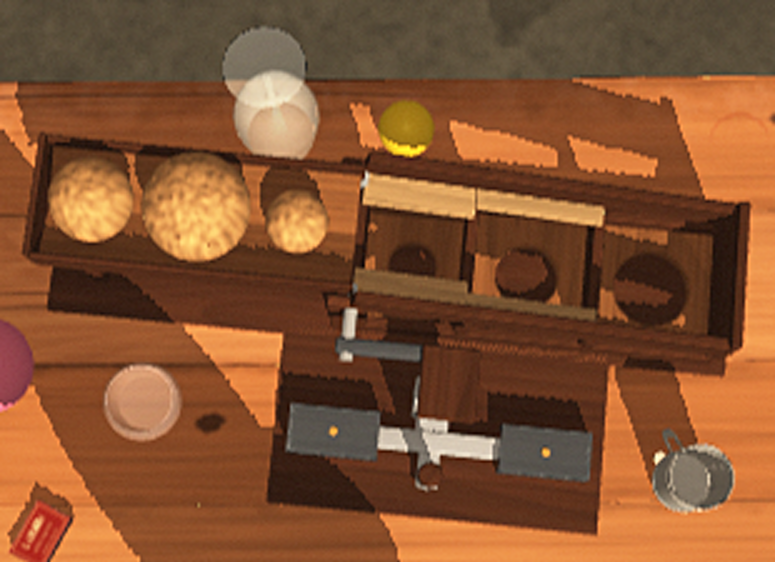

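The pictures show the grader with its ramp to the right in top (world -y) and the three cork balls in the tray. In top the paddle is at about (341,274) and the knob head at about (332,310); in side they are at (299,263) and (270,277). The pink ball near side (281,154) and the yellow one near side (390,254) are decoys and lie outside the tray, so I leave them alone.

```bash
cat > h.py <<'E'
from workcell import manip
import cv2,numpy as np
K={c:manip.calibration(c) for c in("side","top")}
def ray(c,p):
    k=K[c];R=cv2.Rodrigues(np.array(k["rvec"],float))[0];t=np.array(k["tvec"]).ravel()
    u=cv2.undistortPoints(np.array([[p]],float),np.array(k["mtx"]),None)[0,0]
    d=R.T@np.array([*u,1]);return -R.T@t,d/np.linalg.norm(d)
def tri(ps,pt):
    A=0;b=0
    for c,p in(("side",ps),("top",pt)):
        o,d=ray(c,p);M=np.eye(3)-np.outer(d,d);A=A+M;b=b+M@o
    return np.linalg.solve(A,b)
def atz(c,p,z):
    o,d=ray(c,p);return o+d*(z-o[2])/d[2]
def proj(c,X):
    k=K[c];return cv2.projectPoints(np.array(X,float).reshape(-1,3),np.array(k["rvec"],float),np.array(k["tvec"],float),np.array(k["mtx"]),None)[0][:,0]
E
python3 - <<'E'
from h import *
a=lambda x,y:(230+x/2.1,120+y/2.1)
b=lambda x,y:(160+x/2.5,120+y/2.5)
for n,p,q in(("paddle",a(145,300),b(453,385)),("knob",a(84,328),b(430,475)),("endR far",a(336,488),b(748,203)),("tray near",a(170,40),b(27,260)),("tray far",a(247,38),b(40,134)),("ridgeglass votive",a(104,163),b(142,402)),("jig",a(120,510),b(692,478))):
    print(n,tri(p,q).round(4))
print("z-known: knob",atz("side",a(84,322),.122),atz("top",b(430,475),.122)," paddle",atz("side",a(145,300),.146),atz("top",b(453,385),.146))
# fit grader pose (x,y,yaw) to corners: top-view points at known heights
from scipy.optimize import least_squares
obs=[("top",b(453,385),(-.130,-.09,.146)),("side",a(145,300),(-.130,-.09,.146)),
("top",b(748,203),(.075,-.342,.125)),("side",a(338,487),(.075,-.342,.125)),("top",b(735,352),(-.075,-.342,.125)),("side",a(215,497),(-.075,-.342,.125)),
("top",b(650,288),(0,-.277,.024)),("side",a(264,472),(0,-.277,.024)),("top",b(525,275),(0,-.1585,.024)),("side",a(250,383),(0,-.1585,.024))]
def f(v,full=0):
    c,s=np.cos(v[2]),np.sin(v[2])
    return np.concatenate([proj(cam,[v[0]+c*X[0]-s*X[1],v[1]+s*X[0]+c*X[1],X[2]])[0]-p for cam,p,X in obs])
r=least_squares(f,[.65,0,0],loss="soft_l1");print(r.x,np.degrees(r.x[2]));print(f(r.x).reshape(-1,2).round(1))
v=r.x;c,s=np.cos(v[2]),np.sin(v[2])
W=lambda x,y,z:np.array([v[0]+c*x-s*y,v[1]+s*x+c*y,z])
print("pred paddle",W(-.13,-.09,.146),"knob0",W(-.2,-.09,.109))
im=[cv2.imread(f"pics/{n}0.png") for n in("side","top")]
for k,(n,i) in enumerate(zip(("side","top"),im)):
    pts=[W(x,y,.146) for x,y in((-.162,-.115),(-.098,-.115),(-.098,-.065),(-.162,-.065))]
    cv2.polylines(i,[proj(n,pts).astype(int)],1,(0,255,0),1)
    for q in [W(-.2,-.09,.122)]+[W(-.2,-.09,.096)]+[W(x,-.342,.125) for x in(-.075,.075)]+[W(0,-.277,.024),W(0,-.1585,.024)]:
        cv2.circle(i,tuple(int(round(e)) for e in proj(n,q)[0]),1,(255,0,255),-1)
A=cv2.resize(im[0][230:370,250:400],(640,597));B=cv2.resize(im[1][190:330,250:470],None,fx=3,fy=3)
cv2.imwrite("pics/c.png",np.hstack([cv2.resize(im[0][215:365,255:395],(392,420)),cv2.resize(im[1][215:335,270:390],(400,420))]))
E
```

```text
paddle [ 0.537  -0.0482  0.1492]
knob [ 0.4635 -0.0303  0.0726]
endR far [ 0.6953 -0.3107  0.1322]
tray near [0.6456 0.3111 0.174 ]
tray far [0.7564 0.3081 0.1554]
ridgeglass votive [0.5363 0.235  0.0307]
jig [ 0.4605 -0.2636  0.0716]
z-known: knob [ 0.46448997 -0.04674607  0.122     ] [ 0.46061047 -0.02867907  0.122     ]  paddle [ 0.53936703 -0.04635346  0.146     ] [ 0.53523422 -0.04842089  0.146     ]
[ 0.67314433  0.03358473 -0.11538944] -6.611327994111948
[[-3.6  0.8]
 [-2.7 -1.5]
 [ 0.7 -4.9]
 [ 4.6  1.9]
 [ 1.5  2.4]
 [-1.6  4.2]
 [-0.3 -0.7]
 [ 0.2 -0.5]
 [-0.3 -0.8]
 [ 0.1 -1.4]]
pred paddle [ 0.53364681 -0.04084941  0.146     ] knob0 [ 0.4641123  -0.03279007  0.109     ]
```

View pics/c.png

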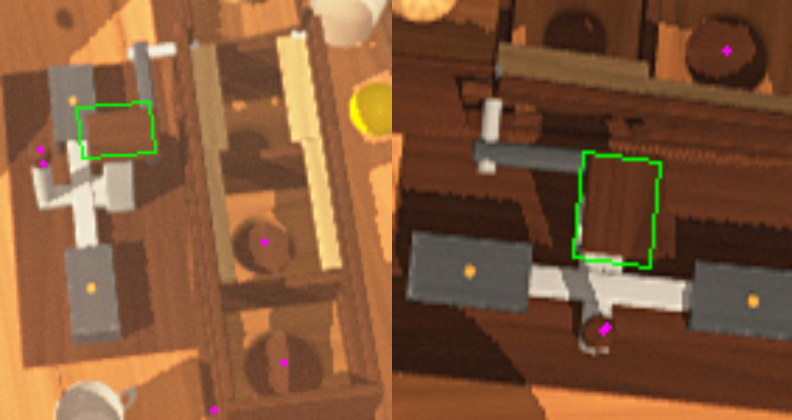

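Run:
```python
from h import *
a=lambda x,y:(230+x/2.1,120+y/2.1)
b=lambda x,y:(160+x/2.5,120+y/2.5)
d1=tri(a(107,274),b(333,432));d2=tri(a(122,415),b(545,453))
print(d1,d2,np.degrees(np.arctan2(d1[0]-d2[0],d1[1]-d2[1])))
h1=tri(a(250,383),b(525,275));h2=tri(a(264,472),b(650,288));print(h1,h2,np.degrees(np.arctan2(h1[0]-h2[0],h1[1]-h2[1])))
p=np.array([.537,-.0475])
for c,ps in(("side",(a(107,274),a(122,415))),("top",(b(333,432),b(545,453)))):
  q=[atz(c,x,d1[2]) for x in ps];print(c,np.degrees(np.arctan2(*(q[0]-q[1])[:2])))
im=[cv2.imread(f"pics/{n}0.png") for n in("side","top")]
cv2.imwrite("pics/d.png",np.hstack([cv2.resize(im[0][250:300,255:305],(400,400)),cv2.resize(im[1][285:335,305:355],(400,400))]))
```

```text
[0.50643456 0.05731763 0.03713385] [ 0.48641099 -0.13758165  0.033992  ] 5.865873284686943
[ 0.65436885 -0.12512646  0.0174651 ] [ 0.64009597 -0.24242535  0.02326775] 6.937620609115977
side 5.750852450493026
top 6.047639636326843
```

View pics/d.png

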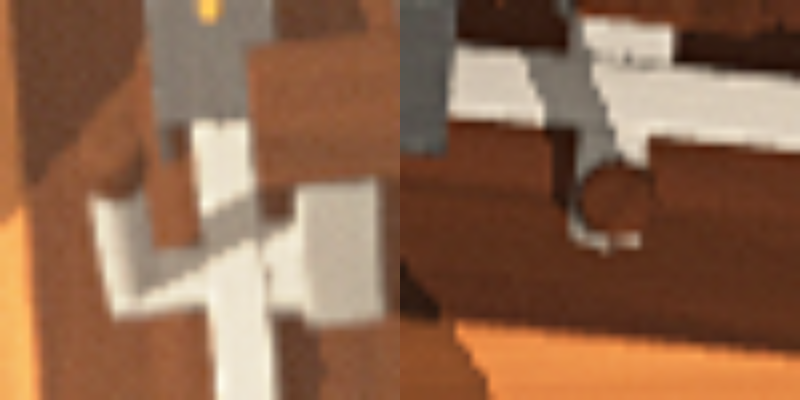

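```bash
cat >> h.py <<'E'
from scipy.spatial.transform import Rotation as Ro
TH=np.radians(-6.2);O=np.array([.674,.030,0])
G=Ro.from_euler("z",TH).as_matrix()
def g2w(x,y,z):return O+G@np.array([x,y,z])
def w2g(p):return G.T@(np.array(p)-O)
def go(p):
    s=manip.read_state();R=Ro.from_quat(s["tcp_rot"]);d=R.inv().apply(np.array(p)-s["eef_pos"])
    tgt=Ro.from_matrix(np.column_stack([-G[:,0],G[:,1],[0,0,-1]]))
    print("tool shift/0.1:",(d/.1).round(3),"rot/60:",(np.degrees((R.inv()*tgt).as_rotvec())/60).round(3),"grader tcp",w2g(s["eef_pos"]).round(4))
E
python3 - <<'E'
from h import *
kn=tri((269,269.4),(331.9,309.75));print("knob",kn,w2g(kn),w2g(atz("top",(331.9,309.75),.122)),w2g(atz("side",(269,269.4),.122)))
go(g2w(-.2,-.09,.2))
E
```

```text
knob [ 0.46304246 -0.02884417  0.10891024] [-0.20336851 -0.08128326  0.10891024] [-0.20529625 -0.08111825  0.122     ] [-0.20167247 -0.08768658  0.122     ]
tool shift/0.1: [-4.481 -4.434  0.313] rot/60: [-0.    -0.    -0.247] grader tcp [-0.5198  0.4533  0.2313]
```

Call:
arm_command(rows=[{"travel":[-0.25,-0.25,0],"rotation":[0,0,-0.08]},{"travel":[-0.5,-0.5,0],"rotation":[0,0,-0.16]},{"travel":[-0.75,-0.75,0],"rotation":[0,0,-0.247]},{"travel":[-1,-1,0],"rotation":[0,0,-0.247]}], fingers=56)

```text
time_s: 1.13
eef_pos: [0.264, 0.406, 0.2313]
tcp_rot: [0.051, 0.999, 0.0, 0.0]
contact_force: [2.1, 0.6, -0.2]
grip_width: 0.655
grasp_force: 0.0
```

```bash
python3 -c "
from h import *
go([.463,-.031,.2])"
```

```text
tool shift/0.1: [-2.422 -4.146  0.313] rot/60: [0.    0.    0.007] grader tcp [-0.4482  0.3295  0.2313]
```

Call:
arm_command(rows=[{"travel":[-0.2,-0.33,0],"rotation":[0,0,0]},{"travel":[-0.4,-0.66,0],"rotation":[0,0,0]},{"travel":[-0.6,-1,0],"rotation":[0,0,0]}])

```text
time_s: 1.38
eef_pos: [0.3129, 0.3001, 0.2314]
tcp_rot: [0.054, 0.999, 0.0, 0.0]
contact_force: [1.9, -0.0, 0.3]
grip_width: 0.657
grasp_force: 0.0
```

Call:
arm_command(rows=[{"travel":[-0.2,-0.33,0],"rotation":[0,0,0]},{"travel":[-0.4,-0.66,0],"rotation":[0,0,0]},{"travel":[-0.6,-1,0],"rotation":[0,0,0]}])

```text
time_s: 1.63
eef_pos: [0.3618, 0.1941, 0.2315]
tcp_rot: [0.054, 0.999, 0.0, 0.0]
contact_force: [1.4, 0.1, 0.3]
grip_width: 0.655
grasp_force: 0.0
```

Call:
arm_command(rows=[{"travel":[-0.2,-0.33,0],"rotation":[0,0,0]},{"travel":[-0.4,-0.66,0],"rotation":[0,0,0]},{"travel":[-0.6,-1,0],"rotation":[0,0,0]}])

```text
time_s: 1.88
eef_pos: [0.4108, 0.0881, 0.2315]
tcp_rot: [0.054, 0.999, 0.0, 0.0]
contact_force: [1.8, 0.6, 0.8]
grip_width: 0.655
grasp_force: 0.0
```

Call:
arm_command(rows=[{"travel":[-0.2,-0.33,0],"rotation":[0,0,0]},{"travel":[-0.4,-0.66,0],"rotation":[0,0,0]},{"travel":[-0.6,-1,0],"rotation":[0,0,0]},{"travel":[-0.6,-1,0],"rotation":[0,0,0]},{"travel":[-0.6,-1,0],"rotation":[0,0,0]}])

```text
time_s: 2.3
eef_pos: [0.4594, -0.0178, 0.2311]
tcp_rot: [0.056, 0.998, -0.0, -0.0]
contact_force: [-0.2, 1.0, -0.3]
grip_width: 0.658
grasp_force: 0.0
```

```bash
python3 -c "
from h import *
go([.463,-.031,.09])"
```

```text
tool shift/0.1: [-0.051 -0.126  1.411] rot/60: [-0.    -0.    -0.004] grader tcp [-0.2082 -0.0707  0.2311]
```

Call:
arm_command(rows=[{"travel":[-0.03,-0.13,0.3],"rotation":[0,0,0]},{"travel":[-0.03,-0.13,0.6],"rotation":[0,0,0]},{"travel":[-0.03,-0.13,0.9],"rotation":[0,0,0]},{"travel":[-0.03,-0.13,0.9],"rotation":[0,0,0]}])

```text
time_s: 2.63
eef_pos: [0.4588, -0.0281, 0.1378]
tcp_rot: [0.053, 0.999, 0.0, -0.003]
contact_force: [-0.3, 0.6, 0.0]
grip_width: 0.656
grasp_force: 0.0
```

Run:
```python
from h import *
a=manip.capture("side");b=manip.capture("top")
cv2.imwrite("pics/e.png",np.hstack([cv2.resize(a[215:315,230:330],(400,400)),cv2.resize(b[235:335,280:380],(400,400))])[:,:,::-1])
go([.463,-.031,.09])
```

```text
tool shift/0.1: [-0.029 -0.024  0.518] rot/60: [-0.    -0.001  0.002] grader tcp [-0.206  -0.0811  0.1418]
```

View pics/e.png

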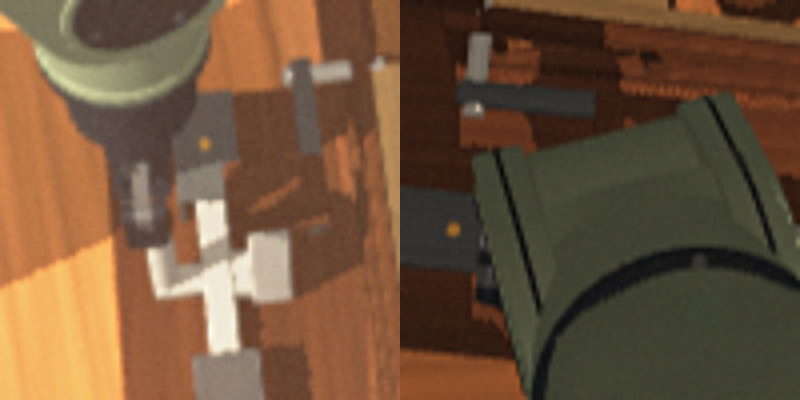

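The side view shows the hand above the knob, with the fingertips at about (266,273) and the rod below at (269,280). The top view is hidden by the wrist. I'll descend gently.

Call:
arm_command(rows=[{"travel":[-0.02,-0.02,0.12],"rotation":[0,0,0]},{"travel":[-0.02,-0.02,0.24],"rotation":[0,0,0]},{"travel":[-0.02,-0.02,0.24],"rotation":[0,0,0]}])

```text
time_s: 2.98
eef_pos: [0.4627, -0.0311, 0.1179]
tcp_rot: [0.054, 0.999, -0.0, 0.0]
contact_force: [0.2, 0.2, -0.2]
grip_width: 0.659
grasp_force: 0.0
```

Call:
arm_command(rows=[{"travel":[0,0,0.12],"rotation":[0,0,0]},{"travel":[0,0,0.24],"rotation":[0,0,0]},{"travel":[0,0,0.24],"rotation":[0,0,0]},{"travel":[0,0,0.24],"rotation":[0,0,0]}])

```text
time_s: 3.32
eef_pos: [0.4628, -0.0312, 0.0946]
tcp_rot: [0.054, 0.999, -0.0, 0.0]
contact_force: [-0.6, -0.9, 0.8]
grip_width: 0.655
grasp_force: 0.0
```

Call:
arm_command(rows=[{"travel":[0,-0.05,0],"rotation":[0,0,0]},{"travel":[0,-0.1,0],"rotation":[0,0,0]},{"travel":[0,-0.1,0],"rotation":[0,0,0]}])

```text
time_s: 3.57
eef_pos: [0.4615, -0.0428, 0.0941]
tcp_rot: [0.055, 0.999, -0.0, 0.0]
contact_force: [-0.4, 0.2, -0.2]
grip_width: 0.653
grasp_force: 0.0
```

Call:
arm_command(rows=[{"travel":[0,-0.03,0],"rotation":[0,0,0]},{"travel":[0,-0.06,0],"rotation":[0,0,0]},{"travel":[0,-0.06,0],"rotation":[0,0,0]}])

```text
time_s: 3.82
eef_pos: [0.4607, -0.048, 0.0935]
tcp_rot: [0.054, 0.999, -0.0, 0.0]
contact_force: [-0.4, 0.4, 0.1]
grip_width: 0.664
grasp_force: 0.0
```

Call:
arm_command(rows=[{"travel":[0,-0.02,0],"rotation":[0,0,0]},{"travel":[0,-0.04,0],"rotation":[0,0,0]},{"travel":[0,-0.04,0],"rotation":[0,0,0]}])

```text
time_s: 4.07
eef_pos: [0.4603, -0.0517, 0.0933]
tcp_rot: [0.054, 0.999, -0.0, 0.0]
contact_force: [0.2, 0.3, 0.5]
grip_width: 0.656
grasp_force: 0.1
```

Call:
arm_command(rows=[{"travel":[0,-0.02,0],"rotation":[0,0,0]},{"travel":[0,-0.04,0],"rotation":[0,0,0]},{"travel":[0,-0.04,0],"rotation":[0,0,0]}])

```text
time_s: 4.32
eef_pos: [0.4598, -0.0558, 0.0933]
tcp_rot: [0.054, 0.999, -0.0, -0.0]
contact_force: [0.0, 0.6, 0.7]
grip_width: 0.656
grasp_force: 0.1
```

Call:
arm_command(rows=[{"travel":[0,-0.02,0],"rotation":[0,0,0]},{"travel":[0,-0.04,0],"rotation":[0,0,0]},{"travel":[0,-0.04,0],"rotation":[0,0,0]}])

```text
time_s: 4.57
eef_pos: [0.4594, -0.0598, 0.0933]
tcp_rot: [0.054, 0.999, -0.0, -0.0]
contact_force: [0.7, 0.8, 0.1]
grip_width: 0.654
grasp_force: 0.1
```

Run:
```python
from h import *
a=manip.capture("side")
cv2.imwrite("pics/f.png",cv2.resize(a[225:315,225:345],(800,600),interpolation=2)[:,:,::-1])
go([.463,-.031,.09]);print(manip.read_state()["contact_force"])
```

```text
tool shift/0.1: [-0.005  0.289  0.033] rot/60: [-0. -0. -0.] grader tcp [-0.2037 -0.1123  0.0933]
[-0.45897712 -0.07538738 -0.13185816]
```

View pics/f.png

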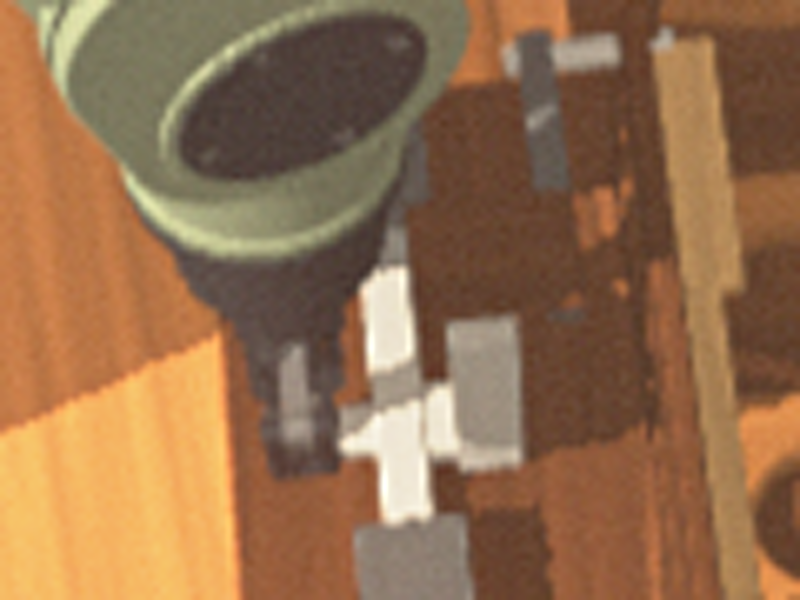

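The catch block's lower edge has moved from row 290 to about 295, roughly 13 mm, so the knob is travelling toward -y. I'll keep feeling in small steps.

Call:
arm_command(rows=[{"travel":[0,-0.02,0],"rotation":[0,0,0]},{"travel":[0,-0.04,0],"rotation":[0,0,0]},{"travel":[0,-0.04,0],"rotation":[0,0,0]}])

```text
time_s: 4.87
eef_pos: [0.4589, -0.0638, 0.0933]
tcp_rot: [0.054, 0.999, -0.0, -0.0]
contact_force: [-0.5, -0.1, 0.3]
grip_width: 0.65
grasp_force: 0.1
```

Call:
arm_command(rows=[{"travel":[0,-0.02,0],"rotation":[0,0,0]},{"travel":[0,-0.03,0],"rotation":[0,0,0]},{"travel":[0,-0.03,0],"rotation":[0,0,0]}])

```text
time_s: 5.12
eef_pos: [0.4586, -0.0666, 0.0933]
tcp_rot: [0.054, 0.999, -0.0, -0.0]
contact_force: [-0.2, 0.2, -0.8]
grip_width: 0.659
grasp_force: 0.2
```

Call:
arm_command(rows=[{"travel":[0,-0.015,0],"rotation":[0,0,0]},{"travel":[0,-0.03,0],"rotation":[0,0,0]}])

```text
time_s: 5.28
eef_pos: [0.4583, -0.0693, 0.0933]
tcp_rot: [0.054, 0.999, -0.0, -0.0]
contact_force: [0.3, 1.9, -0.5]
grip_width: 0.658
grasp_force: 1.0
```

Call:
arm_command(rows=[{"travel":[0,-0.015,0],"rotation":[0,0,0]},{"travel":[0,-0.03,0],"rotation":[0,0,0]}])

```text
time_s: 5.45
eef_pos: [0.458, -0.0724, 0.0933]
tcp_rot: [0.054, 0.999, -0.0, -0.0]
contact_force: [0.1, 2.3, -0.3]
grip_width: 0.657
grasp_force: 1.0
```

Run:
```python
from h import *
a=manip.capture("side")
s=manip.read_state();print(s["contact_force"],s["grip_width"],s["grasp_force"]);go([.463,-.031,.09])
p=cv2.imread("pics/side0.png")
# bright block/bar template displacement along image rows, right-hand block only
t=cv2.cvtColor(p,6)[274:294,293:304]
n=cv2.cvtColor(a[:,:,::-1].copy(),6)[262:330,288:312]
r=cv2.matchTemplate(n,t,5);_,v,_,l=cv2.minMaxLoc(r);print(v,l[0]+288-293,l[1]+262-274)
```

```text
[-0.14141084  1.11502982 -0.32637857] 0.6543349540964197 0.9057259373366833
tool shift/0.1: [-0.005  0.42   0.033] rot/60: [-0. -0. -0.] grader tcp [-0.2037 -0.1255  0.0933]
0.9067046046257019 2 10
```

The catch has run about 25 mm with only about 2 N of friction. That is past where the hidden stop would be, so -y is the open side.

Call:
arm_command(rows=[{"travel":[0,-0.05,0],"rotation":[0,0,0]},{"travel":[0,-0.1,0],"rotation":[0,0,0]},{"travel":[0,-0.15,0],"rotation":[0,0,0]},{"travel":[0,-0.2,0],"rotation":[0,0,0]}])

```text
time_s: 5.83
eef_pos: [0.4558, -0.0929, 0.0933]
tcp_rot: [0.054, 0.999, -0.0, 0.0]
contact_force: [-0.1, 2.3, 0.1]
grip_width: 0.652
grasp_force: 1.1
```

Call:
arm_command(rows=[{"travel":[0,-0.03,0],"rotation":[0,0,0]},{"travel":[0,-0.06,0],"rotation":[0,0,0]},{"travel":[0,-0.09,0],"rotation":[0,0,0]}])

```text
time_s: 6.08
eef_pos: [0.4549, -0.1014, 0.0933]
tcp_rot: [0.054, 0.999, -0.0, 0.0]
contact_force: [1.7, 1.8, -1.7]
grip_width: 0.657
grasp_force: 1.1
```

Call:
arm_command(rows=[{"travel":[0,-0.015,0],"rotation":[0,0,0]},{"travel":[0,-0.03,0],"rotation":[0,0,0]}])

```text
time_s: 6.25
eef_pos: [0.4546, -0.1042, 0.0933]
tcp_rot: [0.054, 0.999, -0.0, 0.0]
contact_force: [0.5, 1.5, -1.0]
grip_width: 0.657
grasp_force: 1.0
```

Call:
arm_command(rows=[{"travel":[0,-0.01,0],"rotation":[0,0,0]},{"travel":[0,-0.02,0],"rotation":[0,0,0]}])

```text
time_s: 6.42
eef_pos: [0.4544, -0.1061, 0.0933]
tcp_rot: [0.054, 0.999, -0.0, 0.0]
contact_force: [0.9, 1.8, -1.0]
grip_width: 0.656
grasp_force: 1.0
```

Call:
arm_command(rows=[{"travel":[0,-0.01,0],"rotation":[0,0,0]},{"travel":[0,-0.02,0],"rotation":[0,0,0]}])

```text
time_s: 6.58
eef_pos: [0.4542, -0.1081, 0.0933]
tcp_rot: [0.054, 0.999, -0.0, 0.0]
contact_force: [1.3, 2.4, -0.3]
grip_width: 0.654
grasp_force: 1.3
```

Call:
arm_command(rows=[{"travel":[0,-0.01,0],"rotation":[0,0,0]},{"travel":[0,-0.015,0],"rotation":[0,0,0]}])

```text
time_s: 6.75
eef_pos: [0.4542, -0.1085, 0.0933]
tcp_rot: [0.053, 0.999, 0.001, 0.0]
contact_force: [0.9, 12.2, 0.5]
grip_width: 0.657
grasp_force: 6.3
```

Run:
```python
from h import *
a=manip.capture("side")
s=manip.read_state();print(s["contact_force"]);go([.463,-.031,.09])
t=cv2.cvtColor(cv2.imread("pics/side0.png"),6)[274:294,293:304]
n=cv2.cvtColor(a[:,:,::-1].copy(),6)[262:340,286:314]
r=cv2.matchTemplate(n,t,5);_,v,_,l=cv2.minMaxLoc(r);print(v,l[0]+286-293,l[1]+262-274)
for d in(-.05,-.055,-.06):print(proj("side",[g2w(-.15,-.09,.05),g2w(-.15,-.09+d,.05)])@[[0],[1]])
```

```text
[ 1.73062113e+00  1.04331959e+01 -3.95015103e-03]
tool shift/0.1: [-0.005  0.779  0.034] rot/60: [0.001 0.    0.001] grader tcp [-0.2036 -0.1614  0.0933]
0.9520497918128967 3 22
[[280.38138473]
 [297.80647549]]
[[280.38138473]
 [299.5846009 ]]
[[280.38138473]
 [301.36934668]]
```

The knob has reached the end stop at about 12 N, so the catch is at -0.055. I'll back off, rise and go over the paddle.

Call:
arm_command(rows=[{"travel":[0,0.08,0],"rotation":[0,0,0]},{"travel":[0,0.17,0],"rotation":[0,0,0]},{"travel":[0,0.17,-0.3],"rotation":[0,0,0]},{"travel":[0,0.17,-0.6],"rotation":[0,0,0]},{"travel":[0,0.17,-0.95],"rotation":[0,0,0]}])

```text
time_s: 7.22
eef_pos: [0.4552, -0.0918, 0.189]
tcp_rot: [0.054, 0.999, 0.0, -0.001]
contact_force: [0.5, -0.5, 0.1]
grip_width: 0.66
grasp_force: 0.0
```

Call:
arm_command(rows=[{"travel":[-0.3,0.2,0],"rotation":[0,0,0]},{"travel":[-0.6,0.4,0],"rotation":[0,0,0]},{"travel":[-0.74,0.52,0],"rotation":[0,0,0]},{"travel":[-0.74,0.52,0],"rotation":[0,0,0]},{"travel":[-0.74,0.52,0],"rotation":[0,0,0]}], fingers=0)

```text
time_s: 7.63
eef_pos: [0.535, -0.0479, 0.1879]
tcp_rot: [0.053, 0.999, -0.0, -0.0]
contact_force: [-0.3, -0.6, -0.9]
grip_width: 0.004
grasp_force: 0.0
```

Run:
```python
from h import *
a=manip.capture("side")
t=cv2.cvtColor(cv2.imread("pics/side0.png"),6)[274:294,293:304]
n=cv2.cvtColor(a[:,:,::-1].copy(),6)[262:340,286:314]
r=cv2.matchTemplate(n,t,5);_,v,_,l=cv2.minMaxLoc(r);print(v,l[0]+286-293,l[1]+262-274)
go(g2w(-.13,-.09,.146));print(manip.read_state()["grip_width"])
cv2.imwrite("pics/g.png",cv2.resize(a[215:315,240:360],(720,600))[:,:,::-1])
```

```text
0.9569545984268188 3 21
tool shift/0.1: [-0.003  0.033  0.42 ] rot/60: [-0.001 -0.001  0.   ] grader tcp [-0.1302 -0.0933  0.188 ]
0.0008296060257991476
```

View pics/g.png

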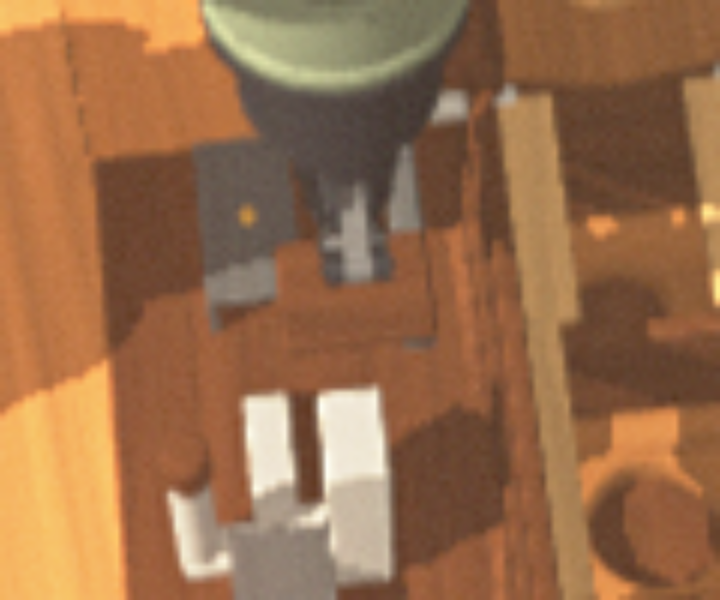

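The side view shows the catch block clear of the paddle (block at about (298,296), paddle at (299,264)), with the shut fingers just above the paddle. I'll lower to contact.

Call:
arm_command(rows=[{"travel":[0,0.03,0.2],"rotation":[0,0,0]},{"travel":[0,0.03,0.36],"rotation":[0,0,0]},{"travel":[0,0.03,0.36],"rotation":[0,0,0]}])

```text
time_s: 7.93
eef_pos: [0.5336, -0.0463, 0.1502]
tcp_rot: [0.054, 0.999, -0.0, -0.002]
contact_force: [0.0, -0.5, -0.2]
grip_width: 0.003
grasp_force: 0.0
```

Call:
arm_command(rows=[{"travel":[0,0,0.02],"rotation":[0,0,0]},{"travel":[0,0,0.04],"rotation":[0,0,0]},{"travel":[0,0,0.06],"rotation":[0,0,0]}])

```text
time_s: 8.18
eef_pos: [0.5355, -0.0462, 0.147]
tcp_rot: [0.054, 0.999, -0.0, 0.001]
contact_force: [-0.4, -0.2, 0.3]
grip_width: -0.0
grasp_force: 0.0
```

Call:
arm_command(rows=[{"travel":[0,0.005,0.03],"rotation":[0,0,0]},{"travel":[0,0.015,0.07],"rotation":[0,0,0]},{"travel":[0,0.025,0.11],"rotation":[0,0,0]},{"travel":[0,0.04,0.15],"rotation":[0,0,0]},{"travel":[0,0.055,0.19],"rotation":[0,0,0]}])

```text
time_s: 8.6
eef_pos: [0.5362, -0.0422, 0.128]
tcp_rot: [0.055, 0.998, -0.001, 0.001]
contact_force: [-0.5, -10.5, 8.4]
grip_width: 0.002
grasp_force: 5.6
```

Call:
arm_command(rows=[{"travel":[0,0.02,0.04],"rotation":[0,0,0]},{"travel":[0,0.04,0.08],"rotation":[0,0,0]},{"travel":[0,0.06,0.12],"rotation":[0,0,0]},{"travel":[0,0.08,0.15],"rotation":[0,0,0]}])

```text
time_s: 8.93
eef_pos: [0.5369, -0.0343, 0.1127]
tcp_rot: [0.055, 0.998, -0.001, 0.0]
contact_force: [-1.0, -8.5, 4.1]
grip_width: 0.002
grasp_force: 4.1
```

Nearing the stop; I'll continue gently and watch the force.

Call:
arm_command(rows=[{"travel":[0,0.015,0.03],"rotation":[0,0,0]},{"travel":[0,0.02,0.05],"rotation":[0,0,0]}])

```text
time_s: 9.1
eef_pos: [0.5372, -0.0318, 0.1078]
tcp_rot: [0.055, 0.999, -0.001, 0.0]
contact_force: [-6.0, -9.5, 31.4]
grip_width: 0.0
grasp_force: 16.4
```

Call:
arm_command(rows=[{"travel":[0,0.0,0.02],"rotation":[0,0,0]},{"travel":[0,0.0,0.03],"rotation":[0,0,0]},{"travel":[0,0.0,0.03],"rotation":[0,0,0]}])

```text
time_s: 9.35
eef_pos: [0.5374, -0.0319, 0.1072]
tcp_rot: [0.055, 0.999, -0.001, 0.001]
contact_force: [-13.7, -7.1, 56.7]
grip_width: 0.001
grasp_force: 27.2
```

Call:
arm_command(rows=[{"travel":[0,0,-0.02],"rotation":[0,0,0]},{"travel":[0,0,-0.02],"rotation":[0,0,0]},{"travel":[0,0,-0.02],"rotation":[0,0,0]},{"travel":[0,0,-0.02],"rotation":[0,0,0]},{"travel":[0,0,-0.02],"rotation":[0,0,0]}])

```text
time_s: 9.77
eef_pos: [0.5372, -0.032, 0.1079]
tcp_rot: [0.055, 0.999, -0.001, 0.001]
contact_force: [-6.7, -7.3, 27.4]
grip_width: 0.001
grasp_force: 13.9
```

Call:
arm_command(rows=[{"travel":[0,0,0],"rotation":[0,0,0]},{"travel":[0,0,0],"rotation":[0,0,0]},{"travel":[0,0,0],"rotation":[0,0,0]},{"travel":[0,0,0],"rotation":[0,0,0]},{"travel":[0,0,0],"rotation":[0,0,0]}])

```text
time_s: 10.18
eef_pos: [0.5372, -0.032, 0.1079]
tcp_rot: [0.055, 0.999, -0.001, 0.001]
contact_force: [-6.6, -7.6, 27.4]
grip_width: 0.003
grasp_force: 13.9
```

Call:
arm_command(rows=[{"travel":[0,0,0],"rotation":[0,0,0]},{"travel":[0,0,0],"rotation":[0,0,0]},{"travel":[0,0,0],"rotation":[0,0,0]},{"travel":[0,0,0],"rotation":[0,0,0]},{"travel":[0,0,0],"rotation":[0,0,0]}])

```text
time_s: 10.6
eef_pos: [0.5372, -0.032, 0.1079]
tcp_rot: [0.055, 0.999, -0.001, 0.001]
contact_force: [-6.5, -7.9, 27.2]
grip_width: -0.002
grasp_force: 13.9
```

Call:
arm_command(rows=[{"travel":[0,0,0],"rotation":[0,0,0]},{"travel":[0,0,0],"rotation":[0,0,0]},{"travel":[0,0,0],"rotation":[0,0,0]},{"travel":[0,0,0],"rotation":[0,0,0]},{"travel":[0,0,0],"rotation":[0,0,0]}])

```text
time_s: 11.02
eef_pos: [0.5372, -0.032, 0.1079]
tcp_rot: [0.055, 0.999, -0.001, 0.001]
contact_force: [-6.1, -7.5, 26.9]
grip_width: 0.002
grasp_force: 13.9
```

Call:
arm_command(rows=[{"travel":[0,0,0],"rotation":[0,0,0]},{"travel":[0,0,0],"rotation":[0,0,0]},{"travel":[0,0,0],"rotation":[0,0,0]},{"travel":[0,0,0],"rotation":[0,0,0]},{"travel":[0,0,0],"rotation":[0,0,0]}])

```text
time_s: 11.43
eef_pos: [0.5373, -0.032, 0.1079]
tcp_rot: [0.055, 0.999, -0.001, 0.001]
contact_force: [-5.4, -6.7, 27.6]
grip_width: -0.003
grasp_force: 13.9
```

Run:
```python
from h import *
a=manip.capture("side");b=manip.capture("top")
cv2.imwrite("pics/i.png",np.hstack([cv2.resize(a[120:400,240:420],(386,600)),cv2.resize(b[160:340,350:470],(400,600))])[:,:,::-1])
```

```text
(no output)
```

View pics/i.png

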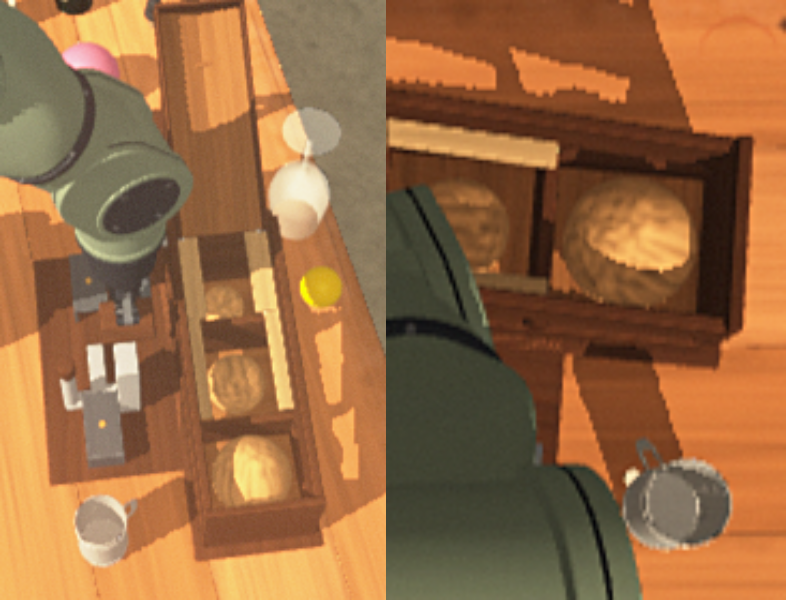

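The tray is empty, and the small, medium and large balls sit in their own bays at side (342,260), (349,299) and (357,340). I'll let the tray back down slowly, then retreat.

Call:
arm_command(rows=[{"travel":[0,-0.01,-0.05],"rotation":[0,0,0]},{"travel":[0,-0.03,-0.1],"rotation":[0,0,0]},{"travel":[0,-0.05,-0.15],"rotation":[0,0,0]},{"travel":[0,-0.07,-0.2],"rotation":[0,0,0]},{"travel":[0,-0.09,-0.25],"rotation":[0,0,0]}])

```text
time_s: 11.95
eef_pos: [0.5361, -0.0395, 0.132]
tcp_rot: [0.054, 0.999, 0.0, 0.0]
contact_force: [0.5, 1.3, 2.7]
grip_width: -0.002
grasp_force: 1.1
```

Call:
arm_command(rows=[{"travel":[0,-0.02,-0.05],"rotation":[0,0,0]},{"travel":[0,-0.04,-0.1],"rotation":[0,0,0]},{"travel":[0,-0.05,-0.15],"rotation":[0,0,0]},{"travel":[0,-0.05,-0.2],"rotation":[0,0,0]},{"travel":[0,-0.05,-0.25],"rotation":[0,0,0]}])

```text
time_s: 12.37
eef_pos: [0.5353, -0.0446, 0.1567]
tcp_rot: [0.054, 0.999, -0.0, -0.0]
contact_force: [0.1, -0.3, 0.4]
grip_width: 0.0
grasp_force: 0.0
```

Call:
arm_command(rows=[{"travel":[0,0,-0.3],"rotation":[0,0,0]},{"travel":[0,0,-0.6],"rotation":[0,0,0]},{"travel":[0.3,0,-0.6],"rotation":[0,0,0]},{"travel":[0.6,0,-0.6],"rotation":[0,0,0]},{"travel":[0.9,0,-0.6],"rotation":[0,0,0]}])

```text
time_s: 12.78
eef_pos: [0.4446, -0.0347, 0.2167]
tcp_rot: [0.054, 0.999, -0.0, 0.0]
contact_force: [0.7, 0.1, 0.7]
grip_width: 0.002
grasp_force: 0.0
```

Call:
arm_command(rows=[{"travel":[0,0.3,0],"rotation":[0,0,0]},{"travel":[0,0.6,0],"rotation":[0,0,0]},{"travel":[0,0.9,0],"rotation":[0,0,0]},{"travel":[0,0.9,0],"rotation":[0,0,0]},{"travel":[0,0.9,0],"rotation":[0,0,0]}])

```text
time_s: 13.2
eef_pos: [0.4556, 0.056, 0.2164]
tcp_rot: [0.053, 0.999, 0.0, -0.0]
contact_force: [0.2, -1.2, 0.5]
grip_width: -0.0
grasp_force: 0.0
```

Run:
```python
from h import *
a=manip.capture("side");b=manip.capture("top")
for n in("ball_small","ball_medium","ball_large"):
    for c in("side","top"):
        for r in manip.outline_of(c,n)[:3]:print(n,c,round(r["score"],2),np.round(r["point"],1))
for n,y,z in(("s",-.05,.038),("m",-.1585,.044),("l",-.277,.053)):
    print(n,[proj(c,g2w(0,y,z))[0].round(1) for c in("side","top")])
cv2.imwrite("pics/j.png",np.hstack([cv2.resize(a[120:400,240:420],(386,600)),cv2.resize(b[160:340,350:470],(400,600))])[:,:,::-1])
```

```text
ball_small side 0.84 [387.7 253.8]
ball_small side 0.59 [343.9 260. ]
ball_small top 0.64 [327.9 223.7]
ball_small top 0.62 [321.7 172.8]
ball_medium side 0.65 [349.3 298.4]
ball_medium top 0.67 [371.1 229. ]
ball_large side 0.91 [286.4 156.4]
ball_large side 0.85 [359.  342.2]
ball_large top 0.86 [423.1 235.1]
ball_large top 0.7 [151.9 266.1]
s [array([344.5, 263.1]), array([325.8, 222.6])]
m [array([350.7, 299. ]), array([372.1, 226.7])]
l [array([358.3, 341.7]), array([423.6, 231. ])]
```

View pics/j.png

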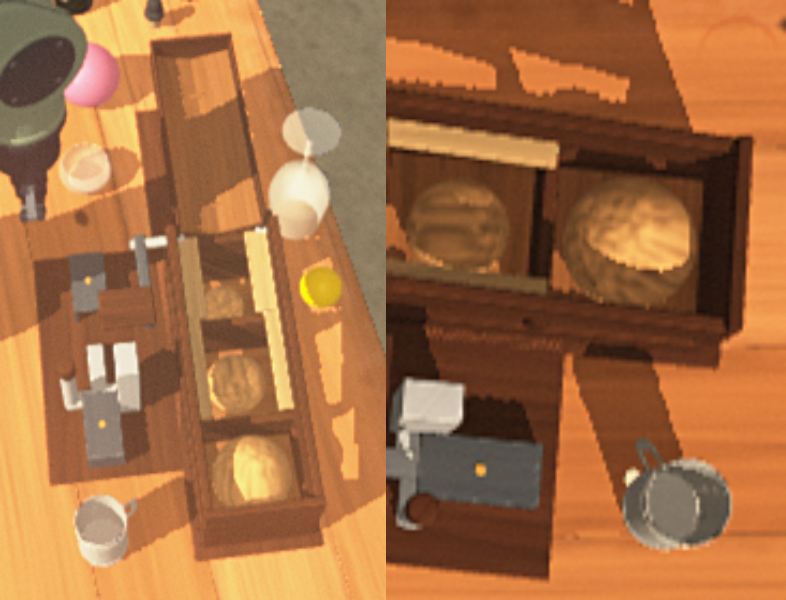

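The tray is level again and the balls lie within a few pixels of where they should when lodged. The catch is open and the three glasses look where they were, so I'll hand in.

```bash
python3 -c "
from workcell import manip
print(manip.hand_in())"
```

```text
the job is handed in; nothing more can be done
None
```

I handed the job in at about 13.5 s of the 56 s allowed (no verdict was returned): the catch is open on the -y side, the tray was tipped fully and is back down, each ball is in the hole of its size, and the wine glass, votive glass and steel cup were not touched.

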